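# Lock the banding wheel

### The arm

A 7-joint arm with a two-finger parallel gripper is mounted at the origin on a cart in front of the work surface, level with it; the furniture and walls round the work are solid. World frame = base frame: x ahead of the robot, y to its left, z up, the work surface at z = 0. Lengths are in m, angles in rad, forces in N, time in s.
With the tool pointing down it reaches from about 0.4 to 0.9 m from the base axis. Payload 5.6 kg.
Tool frame: the origin (TCP) lies midway between the tips of the shut fingers; the grasp point (between the pads) lies 19 mm behind it; z points along the fingers, y is the line along which they close (so a half turn about z gives the same grasp; the last joint's range is limited). The gripper opens to 92 mm and grips with 3 to 60 N. Pads are 20 mm wide; open, the fingers measure 128 mm over their backs; the gripper's body (75 mm by 189 mm) begins 69 mm behind the grasp point.
Start: joints at [1.144, 0.468, -0.012, 1.603, 0.006, 1.071, -0.056], TCP at [0.243, -0.603, 0.215] pointing down, gripper open.
Joint ranges: [-2.53, 2.53], [-0.31, 2.02], [-1.57, 1.55], [0.28, 2.44], [-1.29, 4.43], [0.15, 1.84], [-2.92, 2.92]. Speed limits (rad/s): [2.57, 2.57, 3.14, 3.14, 3.14, 3.14, 3.14].

### API

Orientations are given as a 3x3 rotation matrix whose columns are the frame's x, y, z axes.
In Python, from station import env, effector, solver, viewer, workorder, search_frame, tip_of gives the robot as it stands. Calls block until the motion is done:
- env.reach(position, orientation): joint-space move of the TCP to a pose.
- env.movel(position, frame=None, rate=0.15): straight line of the TCP; frame=None keeps the orientation; rate is the mean speed in m/s.
- env.goto_joints(angles): joint-space move.
- effector.release() and effector.grasp(squeeze=None): open the fingers fully, or close them until they stop; squeeze is the grip in N (None keeps the last).
- env.pause(seconds).
- solver.inverse_kinematics(position, orientation): joint angles nearest the present ones, or None.
- env.sense(): the state.
- viewer.read_camera(name): name is "side" or "top"; returns (picture, depth): 400x640x3 uint8, red, green, blue; 400x640 float32, m along the optical axis (not along the pixel's ray), 0 where there is no reading.
- viewer.camera_info(name): a dict with "intrinsics" (3x3 intrinsics, pixels), "dist_coeffs" ([k1, k2, p1, p2, k3] as OpenCV has them; the pictures are not rectified), "eye" and "rotation" of the camera in the world. Camera axes: x right, y up, looking along -z (the intrinsics and any distortion apply to the point x, -y, -z); pixel columns grow to the right and rows downward; lengths in m; the calibration is good to about 2 mm. A picture is of the moment at which its call begins. camera_info takes no time and is no camera call.
A pose or a line that the arm cannot do raises env.PlanningError and nothing moves.
- workorder.finish_job(): hands the job in; it is judged then, once.
Trained networks look in the newest picture that a camera, given by its name, has taken for a name from the list of things; names that differ only in an ending like _2 or _b are one class to them, and where a whole thing is asked for, a point or a joint stands for the part that bears it (a point fixed in the world has none). Each returns a list of dicts, best first, with "score" (0 to 1); they miss things now and then, are a little off and sometimes report something else, mostly with a low value. They report only what shows in the picture. A call takes as long as a camera call.
- search_frame(camera, name): "at" ([x, y, z] in m, in world coordinates, good to about 4 mm: the middle of the surface that is visible of it).
- tip_of(camera, name): "at" ([x, y, z] in m, in world coordinates, good to about 4 mm: a listed point, or the origin of a listed thing).
The state is a dict: "t": time; "joint_positions": joint angles; "joint_velocities": joint speeds; "tau": joint torques, N m; "ee_pos": TCP position; "tcp_rot": TCP orientation; "wrist_force": force on the tool from outside, world axes, zero at the start; "moment": the same for the moment, N m; "gripper_width": finger opening in m; "grasp_force": force on a finger pad.
Only numpy, scipy, OpenCV 4.12 (cv2) and the standard library are available. Lean on these libraries where they do the work, as an engineer would, in place of code of your own. Each camera call takes 0.05 s, during which the arm holds its last target. There are 200 camera calls.

### The job

Lock the small banding wheel on the table: push its upright peg round with the fingertips until the slot in the ring lines up with the loose lock bar, then push the bar by its tail block through the slot until it is fully home, with the tail block up against the guide rails. Nothing is to be picked up or lifted, and the pinch bowl, the wooden rib and the glaze pot standing round about are to be left where they are.

Things in the scene. Friction and masses are not known exactly. Their poses are not given: they have to be found in the camera images.
- wheel_base: Fixed wooden base, 12 mm thick, paddle-shaped: a disc 116 mm across and an arm 60 mm wide that reaches 207 mm from the disc's centre along the base's own -y. Origin: underside, on the vertical axis of the ring; z up. The coordinates in the other entries are in this frame.
- index_ring (a joint): Turn of the aluminium ring (outside diameter 100 mm, inside 66, z = 14 to 34 mm) about the base's z axis, rad, counter-clockwise from above positive. One slot, 22 mm wide, is cut right through its wall. At 0 the slot points along the base's -y, straight at the bar. Starts at 0.5 to 2.2; stops at -0.7 and 2.5. Light drag (about 2 N at the peg); stays where it is left.
- peg_top (a point): Middle of the top of the dark steel peg on the ring: 14 mm in diameter, 36 mm high, top at z = 70 mm, 41.5 mm from the ring's axis. Seen from above it stands 135 degrees counter-clockwise from the slot: at joint value q its direction from the axis is 45 degrees + q from the base's +x. Push it clockwise to bring the slot to the bar.
- slot_mouth (a point): Middle of the slot at the ring's outer edge, at the ring's top face, 50 mm from the ring's axis.
- bar_nose (a point): Tip of the rounded nose of the loose steel lock bar, 6 mm above its underside. Bar: 14 mm wide, 12 high, 124 long with the tail block, about 0.2 kg. It lies on the base in the channel, nose to +y, and slides with 1 to 3 N. Nose starts at y = -58 to -78 mm, just outside the ring; fully home it is at y = 0.
- bar_tail (a point): Middle of the rear face of the bar's upright tail block (30 mm wide, 12 mm thick, 42 mm high, standing on the base), 124 mm behind the nose; push here along the base's +y.
- pinch_bowl: Small loose clay bowl, 68 mm across, 36 mm high, origin under its centre; beyond the ring. Leave alone.
- rib_wood: Loose flat wooden potter's rib, 48 x 102 x 8 mm, origin under its centre; on the white board behind the wheel. Leave alone.
- glaze_pot: Loose round plastic glaze pot with a white lid and a yellow band, 60 mm across, 69 mm high, origin under its centre; on the white board behind the wheel. Leave alone.
- guide_end (a point): Outer end of the bar's guide, at the height of the base's top face, at y = -112 mm on the middle line: two dark steel rails 14 mm high with a strap across them (top z = 31 mm) form a channel 17 mm wide that runs from here to y = -62 mm. The bar's tail block stops against the rail ends here.
- keeper (a point): Middle of the mouth of the pocket, at y = -20 mm, z = 18 mm: a fixed dark U-shaped steel keeper inside the ring (44 x 40 mm, top at z = 34 mm), its open-topped pocket 20 mm wide, facing -y, bottom at y = +6 mm.

How it is judged:
On the way, in this order (a step that is already met when the one before it is completed fails the run):
1. the ring's slot is lined up with the bar while the bar is still outside the ring (value of joint index_ring between -0.2 and 0.2 rad and y of bar_nose in the frame of wheel_base below -0.04 m), for 0.1 s.
2. the bar is through the slot and fully home (y of bar_nose in the frame of wheel_base above -0.005 m), for 0.2 s.
At the end, for the whole second after the job is handed in: The bar lies flat in its channel, through the ring's slot, its nose in the keeper and within 5 mm of fully home (6 mm sideways); the ring is held within 0.2 rad of lined up and is at rest (y of bar_nose in the frame of wheel_base above -0.005 m and x of bar_nose in the frame of wheel_base between -0.006 and 0.006 m and height (world z) of bar_nose below 0.024 m and height (world z) of bar_tail below 0.042 m and value of joint index_ring between -0.2 and 0.2 rad and velocity of joint index_ring between -0.05 and 0.05 rad/s); the robot touches nothing.
It fails at once if the bar is lifted off the base (height (world z) of bar_nose above 0.032 m or height (world z) of bar_tail above 0.05 m).
It fails at once if a bystander is moved more than 20 mm (distance of any of pinch_bowl, rib_wood, glaze_pot from where it was at the start of the episode above 0.02 m).
It also fails if it takes over 51 s, if anything falls off the work surface, if the arm or the gripper's body presses on something with over 40 N, if the wrist force passes 120 N, or if a joint passes its speed limit or range.

## Working session

There is one attempt and no reset: what is moved stays moved. The work goes in short steps, each a Python script; the robot and the scene stay as the last script left them, time stands still between calls to the robot, and variables do not carry over. Pictures are saved under pics/ and viewed, at most 10 in all, crops included, and the job is handed in when it is done.

```bash
mkdir -p pics; ls; python3 - <<'E'
from station import *
import cv2,numpy as np
np.set_printoptions(precision=4,suppress=True)
for c in ("top","side"):
    im,d=viewer.read_camera(c); cv2.imwrite(f"pics/{c}0.png",im[:,:,::-1]); np.save(f"{c}0.npy",d)
    print(c,viewer.camera_info(c))
    for n in ["wheel_base","peg_top","slot_mouth","bar_nose","bar_tail","guide_end","keeper","pinch_bowl","rib_wood","glaze_pot"]:
        print(n,[(np.round(r["at"],4).tolist(),round(r["score"],2)) for r in tip_of(c,n)[:2]])
print(env.sense())
E
```

```text
pics
top {'intrinsics': array([[434.6043,   0.    , 325.5709],
       [  0.    , 434.6043, 197.5532],
       [  0.    ,   0.    ,   1.    ]]), 'dist_coeffs': array([-0.0363,  0.    ,  0.    ,  0.    ,  0.    ]), 'eye': array([ 0.4442, -0.0548,  0.9321]), 'rotation': array([[-0.0141,  0.9932, -0.1158],
       [-0.9999, -0.015 , -0.0067],
       [-0.0084,  0.1157,  0.9932]])}
wheel_base []
peg_top [([0.4351, 0.0064, 0.0705], 0.75)]
slot_mouth [([0.5101, -0.0387, 0.0346], 0.72)]
bar_nose [([0.4626, -0.0995, 0.0181], 0.58), ([0.4738, -0.2207, 0.0276], 0.48)]
bar_tail [([0.4744, -0.2226, 0.03], 0.77)]
guide_end [([0.4711, -0.1412, 0.0117], 0.95)]
keeper [([0.4598, -0.0474, 0.0167], 0.81)]
pinch_bowl [([0.4417, 0.1138, -0.002], 0.85)]
rib_wood [([0.6246, -0.0583, 0.0072], 0.89), ([0.4603, -0.0502, 0.0176], 0.48)]
glaze_pot [([0.6375, -0.2433, 0.0039], 0.79)]
side {'intrinsics': array([[390.2517,   0.    , 327.0664],
       [  0.    , 390.2517, 207.6408],
       [  0.    ,   0.    ,   1.    ]]), 'dist_coeffs': array([-0.042,  0.   ,  0.   ,  0.   ,  0.   ]), 'eye': array([0.9044, 0.6147, 0.
[... 496 characters left out ...]

rib_wood [([0.6277, -0.0539, 0.0088], 0.63)]
glaze_pot [([0.6377, -0.2388, 0.0136], 0.63)]
{'t': 1.1, 'joint_positions': array([ 1.144 ,  0.4675, -0.0116,  1.6027,  0.006 ,  1.0714, -0.0563]), 'joint_velocities': array([ 0.0005, -0.0002, -0.0008,  0.0001, -0.0002,  0.0024,  0.0013]), 'tau': array([  0.0004, -52.0434,  -0.0122, -24.4058,  -0.0567,   0.0112,
        -0.    ]), 'ee_pos': array([ 0.2433, -0.6027,  0.2146]), 'tcp_rot': array([[ 0.9273,  0.3744, -0.    ],
       [ 0.3744, -0.9273, -0.    ],
       [-0.    ,  0.    , -1.    ]]), 'wrist_force': array([-0.3047, -0.2068, -0.0976]), 'moment': array([-0.0234,  0.0279, -0.0479]), 'grasp_force': 0.0, 'gripper_width': 0.09183203178925677}
```

View pics/top0.png

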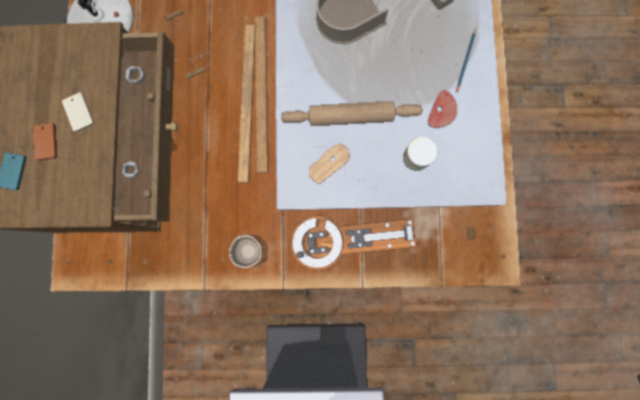

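View pics/side0.png

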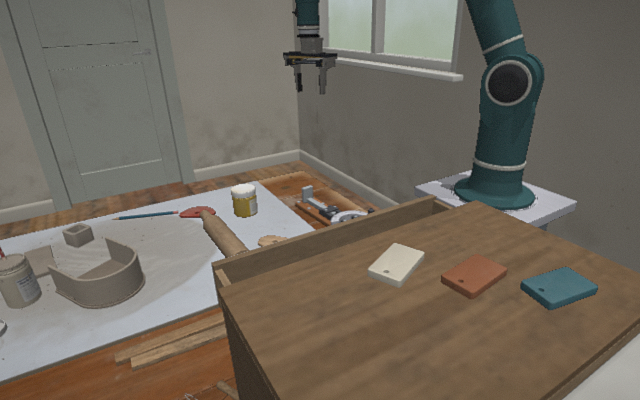

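Top view: the ring is at about (317,243), the peg at (300,254), the slot towards (319,222), and the bar runs right to its tail at (410,235). The bowl is at (246,251). The side view shows the arm clear. The detections agree with each other: base yaw is about 5° and q is about 1.3.

```bash
cat > h.py <<'E'
from station import *
import cv2,numpy as np
np.set_printoptions(precision=4,suppress=True)
A=np.array([.4582,-.0275]); YAW=np.radians(5.07)
def u(a): return np.array([np.cos(a),np.sin(a)])
def rot(a):  # tool down, x along heading a
    c,s=u(a); return np.array([[c,s,0],[s,-c,0],[0,0,-1.]])
def peg_pose(q,gap=0.,z=.047):
    a=np.pi/4+q+YAW; t=a-np.pi/2
    return np.r_[A+.0415*u(a)-(.017+gap)*u(t),z], rot(t)
def world(x,y): return A+x*u(YAW)+y*u(YAW+np.pi/2)
def f(): s=env.sense(); return round(s["t"],2),s["ee_pos"],s["wrist_force"]
def look(c,names):
    im,d=viewer.read_camera(c)
    for n in names:
        for r in tip_of(c,n)[:2]:
            p=np.array(r["at"]); e=p[:2]-A
            print(c,n,p,round(r["score"],2),"base:",e@u(YAW),e@u(YAW+np.pi/2))
    return im,d
E
python3 - <<'E'
from h import *
effector.grasp(10)
p,R=peg_pose(1.29,.022,.13); env.reach(p,R); print(f())
p,R=peg_pose(1.29,.022); env.movel(p,R,.15); print(f())
for q in np.linspace(1.25,0.0,7):
    p,R=peg_pose(q); env.movel(p,R,.06); print(round(q,2),f())
p,R=peg_pose(0,.02); env.movel(p,R,.1)
p[2]=.14; env.movel(p,R,.2)
p,R=peg_pose(0,.15,.16); env.movel(p,R,.3); print(f())
im,d=look("top",["peg_top","slot_mouth","bar_nose","bar_tail","guide_end","keeper"])
cv2.imwrite("pics/top1.png",cv2.resize(im[150:300,220:440,::-1],None,fx=3.5,fy=3.5,interpolation=2))
E
```

```text
(4.64, array([ 0.4031, -0.0156,  0.1301]), array([-0.2178, -0.5983, -0.0728]))
(5.34, array([ 0.4031, -0.0148,  0.0473]), array([-0.0046, -0.4573,  0.6233]))
1.25 (5.88, array([ 0.4223, -0.0009,  0.0472]), array([ 0.1618, -0.0121,  0.5982]))
1.04 (6.24, array([0.4281, 0.0058, 0.047 ]), array([-0.403 , -0.5913,  0.9622]))
0.83 (6.6, array([0.4356, 0.0113, 0.047 ]), array([-0.2395, -0.1354, -0.5556]))
0.62 (6.96, array([0.4442, 0.0151, 0.047 ]), array([-0.6095,  0.3666, -0.5943]))
0.42 (7.32, array([0.4535, 0.0171, 0.0471]), array([0.4765, 0.4374, 0.0865]))
0.21 (7.67, array([0.4627, 0.0171, 0.047 ]), array([ 0.2972, -0.4917,  0.2039]))
0.0 (8.03, array([0.4718, 0.0153, 0.047 ]), array([-0.2012,  0.4664,  0.0805]))
(9.59, array([0.3563, 0.1114, 0.1593]), array([-0.2457,  0.0804, -0.0368]))
top peg_top [0.4859 0.0039 0.0712] 0.94 base: 0.03036652765179979 0.028829221258516138
top slot_mouth [ 0.4622 -0.0813  0.0365] 0.77 base: -0.0007701045293786425 -0.053942997126724714
top bar_nose [ 0.4647 -0.099   0.019 ] 0.86 base: 0.0001559163240086362 -0.07179467731036827
top bar_nose [ 0.4416  0.1145 -0.0006] 0.59 base: -0.0039861203125863545 0.1429114090786792
top bar_tail [ 0.4735 -0.2196  0.0294] 0.79 base: -0.0017362686203868964 -0.19270050693051602
top guide_end [ 0.4668 -0.1402  0.0066] 0.97 base: -0.0013932576444611524 -0.11301906402521722
top keeper [ 0.4599 -0.0478  0.0188] 0.73 base: -0.0001006182986061333 -0.020370809408513584
```

View pics/top1.png

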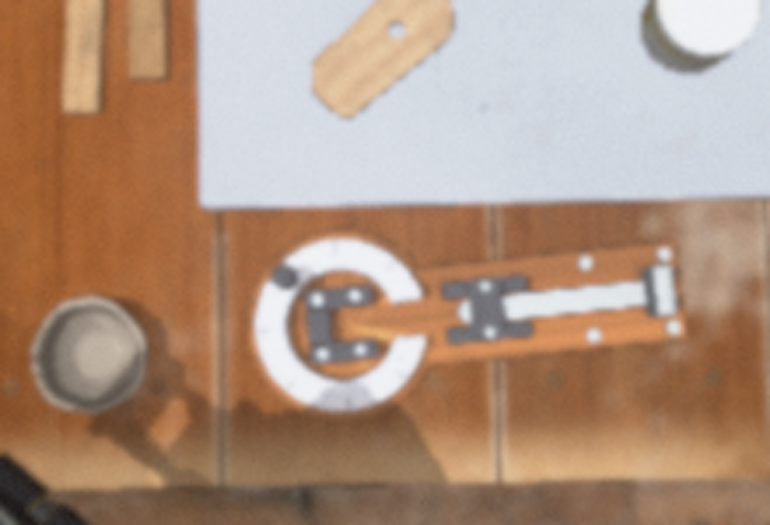

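The slot (410,315) lines up with the bar nose (465,310) and the keeper (345,325), and the bowl, rib and pot haven't moved. Next I push the bar.

```bash
python3 - <<'E'
from h import *
h=YAW+np.pi/2; cur=env.sense()["joint_positions"]
R=min((rot(h),rot(h+np.pi)),key=lambda r:(lambda j:9 if j is None else abs(j[6]))(solver.inverse_kinematics(np.r_[world(0,-.23),.16],r)))
env.reach(np.r_[world(0,-.23),.16],R); env.movel(np.r_[world(0,-.23),.026],R,.15); print(f())
env.pause(.2); f0=env.sense()["wrist_force"]
y=-.215; 
env.movel(np.r_[world(0,y),.026],R,.08)
while y<-.126:
    y+=.006 if y<-.148 else .002
    env.movel(np.r_[world(0,y),.026],R,.05)
    s=env.sense(); F=s["wrist_force"]-f0; fy=-F[:2]@u(h)
    yy=(s["ee_pos"][:2]-A)@u(h)
    print(round(s["t"],1),round(y,3),round(yy,4),"push",round(fy,1),F)
    if fy>15: break
E
```

```text
(13.64, array([ 0.4792, -0.2568,  0.0267]), array([-0.5345, -0.9764, -0.0284]))
14.4 -0.209 -0.2086 push 1.0 [-0.2205 -1.0582 -0.0943]
14.7 -0.203 -0.2026 push -0.1 [ 0.4913  0.1437 -1.0042]
15.0 -0.197 -0.1965 push 0.4 [ 0.5    -0.3236 -0.9614]
15.2 -0.191 -0.1904 push 0.5 [-0.3422 -0.5225 -0.8465]
15.5 -0.185 -0.1844 push 0.5 [ 0.6952 -0.4603 -0.8758]
15.8 -0.179 -0.1784 push 0.1 [ 0.1325 -0.0868 -0.6361]
16.1 -0.173 -0.1724 push 1.0 [ 0.633  -0.9221 -0.6861]
16.3 -0.167 -0.1664 push 0.8 [-0.2257 -0.8719 -0.0135]
16.6 -0.161 -0.1604 push -1.4 [1.0419 1.5038 0.025 ]
16.9 -0.155 -0.1544 push 0.7 [-0.6296 -0.7817 -0.6242]
17.1 -0.149 -0.1484 push -0.0 [0.0515 0.0277 0.1049]
17.4 -0.143 -0.1424 push 0.6 [ 0.0168 -0.5856  0.9649]
17.6 -0.141 -0.1408 push -0.2 [0.2074 0.1723 0.3053]
17.9 -0.139 -0.1389 push 0.4 [ 0.6561 -0.3224 -0.8624]
18.1 -0.137 -0.1368 push 0.7 [ 0.042  -0.6898 -1.7141]
18.4 -0.135 -0.1349 push 1.1 [ 0.3438 -1.1018 -0.1556]
18.6 -0.133 -0.1348 push 4.5 [ 0.7194 -4.4683 -2.0671]
18.9 -0.131 -0.1348 push 9.9 [ 1.221  -9.7843 -3.8312]
19.1 -0.129 -0.1347 push 15.3 [  1.4123 -15.2005  -4.5587]
```

The tool met a hard stop at y = -0.1348, where fully home should be about -0.134. I'll back off and check.

```bash
python3 - <<'E'
from h import *
env.movel(np.r_[world(0,-.165),.026],None,.1); env.movel(np.r_[world(0,-.2),.16],None,.2)
env.movel(np.r_[world(0,-.36),.2],None,.3); print(f())
im,d=look("top",["peg_top","slot_mouth","bar_nose","bar_tail","guide_end","keeper","pinch_bowl","rib_wood","glaze_pot"])
cv2.imwrite("pics/top2.png",cv2.resize(im[150:300,220:440,::-1],None,fx=3.5,fy=3.5,interpolation=2))
look("side",["bar_nose","bar_tail"])
E
```

```text
(21.18, array([ 0.4897, -0.3838,  0.1983]), array([ 0.476 , -0.0113,  0.342 ]))
top peg_top [0.481  0.0025 0.0737] 0.85 base: 0.025361977167737637 0.0278677253134007
top slot_mouth [ 0.4635 -0.0778  0.0325] 0.78 base: 0.0008341138424642983 -0.05057157555482931
top slot_mouth [ 0.4603 -0.0438  0.0209] 0.7 base: 0.0006513077262114285 -0.016421808616768653
top bar_nose [ 0.4553 -0.0314  0.0214] 0.95 base: -0.003233307433481525 -0.0036284601473067293
top bar_tail [ 0.4693 -0.1489  0.0282] 0.89 base: 0.00032811803832897543 -0.12190595694449441
top guide_end [ 0.468 -0.142  0.009] 0.74 base: -0.0003570236417595047 -0.11491806878867754
top keeper [ 0.4627 -0.0467  0.0169] 0.87 base: 0.0027856366627904455 -0.019522556912016358
top pinch_bowl [ 0.4434  0.1173 -0.0017] 0.72 base: -0.0019457191350099464 0.14554138303949038
top pinch_bowl [ 0.4665 -0.1525  0.0298] 0.54 base: -0.0027790688201238933 -0.12524442812553785
top rib_wood [ 0.6216 -0.0571  0.0089] 0.67 base: 0.16014485956079352 -0.04392429801663004
top glaze_pot [ 0.6381 -0.239   0.0065] 0.57 base: 0.1605052980489787 -0.22657076002478455
side bar_tail [ 0.4681 -0.1479  0.0395] 0.6 base: -0.0007788141714306474 -0.12080382216008888
```

View pics/top2.png

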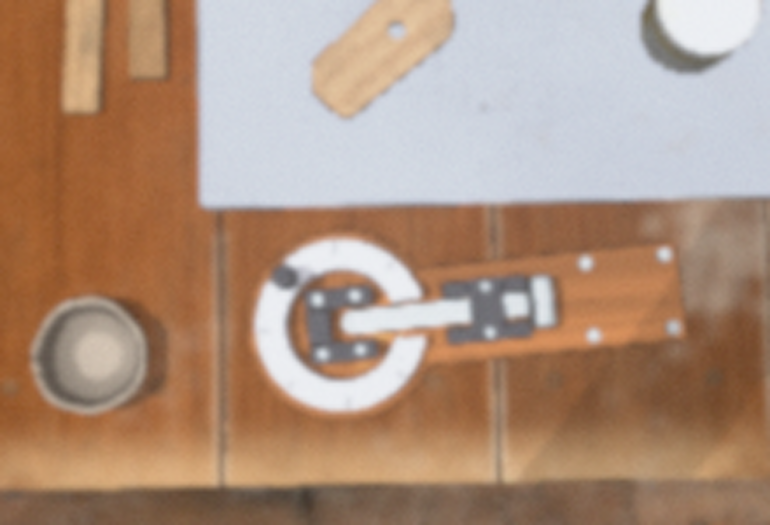

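The bar runs through the slot (410,315) with its nose in the keeper (342,318). The tail block (543,300) is against the rail ends, and the bowl, rib and pot are where they were.

```bash
python3 -c "
from station import *
print(workorder.finish_job())"
```

```text
the job is handed in; nothing more can be done
None
```

The wheel is locked: the ring is lined up, the bar is through the slot and fully home against the guide rails, the bowl, rib and pot were left alone, and the job is handed in at about 21 s (no verdict was shown).

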